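Slide a name plate out over the edge of its tray and lay it on the folder

TASK

The thin blank metal name plate lies sunk in its narrow tray, where fingers cannot get round it. Press gently on its top, never with more than 15 N, and slide it out over the tray's open front until about a third of it sticks out while it still lies in the tray; let go, take it by the end that sticks out, and lay it down flat (no dropping) on the middle of the closed blue folder. Do not push the folder about, and leave the other things on the desk where they are.

Things in the scene. Friction and masses are not known exactly. Their poses are not given: they have to be found in the camera images.
- plate: plain aluminium name plate, 120 (its x) x 50 (its y) x 4 mm (z), about 65 g, two small dark screw marks near its ends; origin at the centre of its underside, x along its length. At the start it lies in the tray, its origin over the tray's origin and 40 mm above the desk, its x parallel to the tray's x
- tray: narrow grey plate tray fixed to the desk; origin on the desk under the centre of its inside. Open front towards its own -x, ending at x = -64 mm, nothing in front of it. Inside 128 mm long, 56 mm wide; walls 6 mm thick on both long sides and the rear (+x), their tops 48 mm above the desk, 4 mm above the plate's top at the start
- tray_front (a point): fixed point at the middle of the tray's open front edge, 64 mm from the tray's origin, 40 mm above the desk
- strip_mid (a point): fixed point 40 mm above the tray's origin, where the plate rests: a soft grippy black rubber strip, 24 mm wide, runs along the tray's middle. Pressed in its middle, the plate sinks softly with the strip (about 1 N, then 0.2 N per mm), which holds it against sliding. Released, it rises to 40 mm again
- runner_side (a point): fixed point on the tray 21 mm to the +y side of strip_mid. Here and on the other side runs a slick sprung steel runner, 10 mm wide, hidden under the plate 1 to 14 mm lower than the strip's top (differs each time). Once the plate bears on the runners, the force rises by about 5 N per mm and fingertips pressing with 8 to 12 N drag the plate along
- folder: closed blue card folder lying flat and loose on the desk, to the right of the tray; 225 (its x) x 310 (its y) x 12 mm; origin at the centre of its underside
- stapler: black stapler, 34 x 131 x 46 mm, a bystander; origin at the centre of its underside
- mouse: black computer mouse, 104 x 60 x 37 mm, a bystander; origin at the centre of its underside
- notes: pink pad of sticky notes, 76 x 76 x 16 mm, a bystander; origin at the centre of its underside

How it is judged:
By the outcome, as a careful person would: the job done as asked, in the order asked, and still so for the second after the job is handed in, with the robot touching nothing.
It also fails if it takes over 72 s, if anything falls off the work surface, if the arm or the gripper's body presses on something with over 40 N, if the wrist force passes 120 N, or if a joint passes its speed limit or range.

ROBOT

A 6-joint arm with a two-finger parallel gripper is mounted at the origin on a cart in front of the work surface, level with it; the furniture and walls round the work are solid. World frame = base frame: x ahead of the robot, y to its left, z up, the work surface at z = 0. Lengths are in m, angles in degrees, forces in N, time in s.
With the tool pointing down it reaches from about 0.375 to 0.75 m from the base axis. Payload 9 kg.
Tool frame: the origin (TCP) lies where the fingers leave the gripper's body, on its centre line; the fingertips stand 73 mm ahead of it and the grasp point (between the pads) lies 54 mm ahead of it (robot.tip_reach is the distance from the TCP to the fingertips, in m); z points along the fingers, y is the line along which they close (so a half turn about z gives the same grasp; the last joint's range is limited). The gripper opens to 85 mm and grips with 20 to 120 N. Pads are 22 mm wide; open, the fingers measure 114 mm over their backs; the gripper's body (76 mm by 85 mm) begins 54 mm behind the grasp point. The pads swing forward as they close: fully open they stand 13 mm farther back than shut.
Start: joints at [-81.515, 5.964, 5.575, 89.605, 0, 77.527], TCP at [0.215, -0.56, 0.304] pointing down, gripper open.
Joint ranges: [-171.21, 171.21], [-48.23, 106.86], [-62.78, 66.21], [-105.2, 120.99], [-86.42, 89.51], [-180, 180]. Speed limits (degrees/s): [127.2, 127.2, 147.25, 180, 180, 180].

INTERFACE

Orientations are given as [roll, pitch, yaw] about the fixed x, y, z axes, in that order (R = Rz(yaw) Ry(pitch) Rx(roll)).
In Python, from plant import robot gives the robot as it stands. Calls block until the motion is done:
- robot.move_pose(position, orientation): joint-space move of the TCP to a pose.
- robot.line_to(position, vel=0.15, rotation=None, guard=None): straight line of the TCP; rotation=None keeps the orientation; vel is the mean speed in m/s. With guard (N) it stops when the force on the tool has changed by that much, and returns True; else False.
- robot.goto_joints(angles): joint-space move.
- robot.set_gripper(opening): finger opening in m; the grip force is fixed at half the most; returns when the fingers have stopped.
- robot.pause(seconds).
- robot.ik(position, orientation): joint angles nearest the present ones, or None.
- robot.observe(): the state.
- robot.grab_frame(name): name is "scene" or "top" or "wrist"; returns the picture (420x560x3 uint8, blue, green, red); there is no depth.
- robot.get_calibration(name): a dict with "vertical_fov" (degrees; the focal length in pixels is half the picture's height over the tangent of half this angle, whatever the lens; pixels are square), "cx", "cy" (the principal point, pixels), "rvec" (rotation vector, rad) and "tvec" (3), from world to camera coordinates, as OpenCV has them. Camera axes: x right, y down, z forward; pixel columns grow to the right and rows downward; lengths in m; the calibration is good to about 2 mm. A picture is of the moment at which its call begins: read the wrist's pose just before it. get_calibration takes no time and is no camera call; for the wrist camera it gives the pose at the moment of the call.
A pose or a line that the arm cannot do raises robot.IKError and nothing moves.
- robot.job_done(): hands the job in; it is judged then, once.
The state is a dict: "time": time; "q": joint angles; "qvel": joint speeds; "joint_torque": joint torques, N m; "tool_pos": TCP position; "tcp_rot": TCP orientation; "ft_force": force on the tool from outside, world axes, zero at the start; "torque": the same for the moment, N m; "gripper_width": finger opening in m; "gripper_force": force on a finger pad.
Only numpy, scipy, OpenCV 4.12 (cv2) and the standard library are available. Lean on these libraries where they do the work, as an engineer would, in place of code of your own. Each camera call takes 0.05 s, during which the arm holds its last target. There are 200 camera calls.

## Working session

There is one attempt and no reset: what is moved stays moved. The work goes in short steps, each a Python script; the robot and the scene stay as the last script left them, time stands still between calls to the robot, and variables do not carry over. Pictures are saved under pics/ and viewed, at most 10 in all, crops included, and the job is handed in when it is done.

```bash
ls; mkdir -p pics; python3 - <<'E'
from plant import robot
import cv2,numpy as np
for n in("top","scene"):
    cv2.imwrite(f"pics/{n}0.png",robot.grab_frame(n)); c=robot.get_calibration(n); print(n,c)
    R=cv2.Rodrigues(np.array(c["rvec"],float))[0]; print(-R.T@np.array(c["tvec"]).ravel())
s=robot.observe();print(s["time"],s["tcp_rot"],s["ft_force"],s["gripper_width"])
E
```

```text
pics
top {'vertical_fov': 53.10592773897222, 'cx': 279.65267901984527, 'cy': 207.40345109986194, 'rvec': array([ 2.20640763, -2.16597786,  0.12178292]), 'tvec': array([-9.93324061e-04,  5.38744026e-01,  1.09354025e+00])}
[0.4389779  0.03281721 1.13679278]
scene {'vertical_fov': 42.92844142488773, 'cx': 277.58937901649534, 'cy': 213.9229285438543, 'rvec': array([ 0.71937372, -2.38156489,  1.42716434]), 'tvec': array([0.47611884, 0.20677566, 1.06666063])}
[-0.0441297   0.97068475  0.68046594]
0.1 [-1.79928289e+02 -1.49162012e-02  2.09593328e+01] [-0.10387914 -0.31641563 -0.7187379 ] 0.0854071206362065
```

View pics/top0.png

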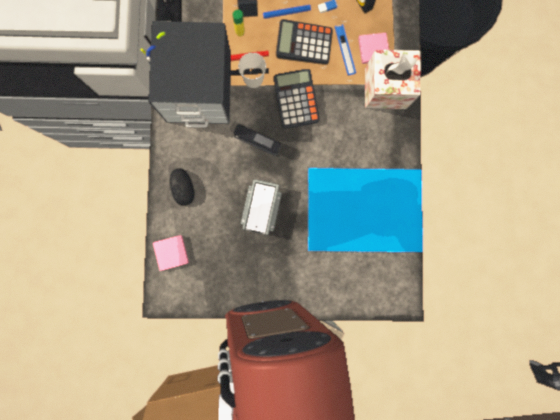

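View pics/scene0.png

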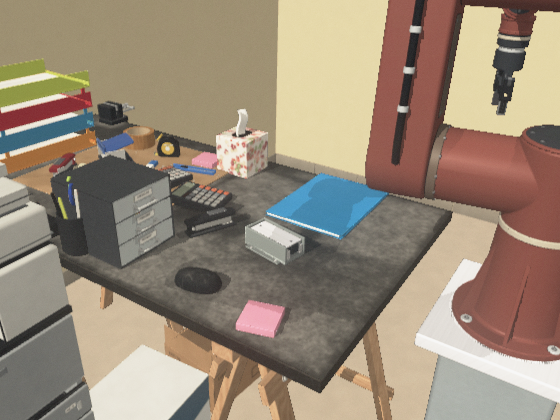

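The top view shows the tray at about pixel (262,207), with its long axis near vertical. The folder is at (365,210), the stapler at (262,140), the mouse at (181,187) and the notes at (171,253). I'll do a rough localisation, then take a wrist view over the tray.

```bash
cat > h.py <<'E'
from plant import robot
import cv2,numpy as np
def ray(c,px):
    R=cv2.Rodrigues(np.array(c["rvec"],float))[0]; t=np.array(c["tvec"]).ravel()
    f=210/np.tan(np.radians(c["vertical_fov"]/2)); px=np.atleast_2d(px).astype(float)
    d=np.c_[(px[:,0]-c["cx"])/f,(px[:,1]-c["cy"])/f,np.ones(len(px))]@R
    return -R.T@t,d
def plane(c,px,z):
    o,d=ray(c,px); return o+d*((z-o[2])/d[:,2])[:,None]
def proj(c,P):
    f=210/np.tan(np.radians(c["vertical_fov"]/2)); K=np.array([[f,0,c["cx"]],[0,f,c["cy"]],[0,0,1.]])
    return cv2.projectPoints(np.atleast_2d(P).astype(float),np.array(c["rvec"],float),np.array(c["tvec"],float),K,None)[0][:,0]
E
python3 - <<'E'
from h import *
im=cv2.imread("pics/top0.png"); c=robot.get_calibration("top")
h=cv2.cvtColor(im,cv2.COLOR_BGR2HSV)
def big(m):
    cs,_=cv2.findContours(m.astype(np.uint8),0,1); return max(cs,key=cv2.contourArea)
m=(h[...,0]>90)&(h[...,0]<115)&(h[...,1]>150)&(h[...,2]>120)
r=cv2.minAreaRect(big(m)); print("folder",r,plane(c,cv2.boxPoints(r),.012).round(3).tolist(),plane(c,[r[0]],.012))
m=im.min(2)>190; m[:, :235]=0;m[:,290:]=0;m[:170]=0;m[250:]=0
r=cv2.minAreaRect(big(m)); print("plate",r,plane(c,cv2.boxPoints(r),.044).round(3).tolist(),plane(c,[r[0]],.044))
p=plane(c,[r[0]],.044)[0]
robot.move_pose([p[0]-.03,p[1],.33],[180,0,0])
s=robot.observe();print(s["time"],s["tool_pos"],s["ft_force"])
cw=robot.get_calibration("wrist");w=robot.grab_frame("wrist");cv2.imwrite("pics/w1.png",w)
print(cw,ray(cw,[[0,0]])[0])
np.save("cw1.npy",cw,allow_pickle=True)
E
```

```text
folder ((364.5, 209.5), (83.0, 113.0), 90.0) [[0.649, -0.066, 0.012], [0.655, -0.376, 0.012], [0.43, -0.373, 0.012], [0.424, -0.069, 0.012]] [[ 0.53853426 -0.22043926  0.012     ]]
plate ((260.20001220703125, 207.5999755859375), (19.74066925048828, 45.98925018310547), 12.52880859375) [[0.482, 0.097, 0.044], [0.6, 0.074, 0.044], [0.59, 0.023, 0.044], [0.472, 0.047, 0.044]] [[0.5353716  0.06013775 0.044     ]]
2.5333 [0.50552339 0.05954473 0.3299013 ] [-0.72295401  0.04917639 -0.05663084]
{'vertical_fov': 59.0887902834677, 'cx': 284.5583187341025, 'cy': 210.32969858633106, 'rvec': array([-2.0433447 ,  2.04430871,  0.33884208]), 'tvec': array([0.05933166, 0.42878802, 0.56837203])} [0.58917426 0.05894153 0.39978213]
```

View pics/w1.png

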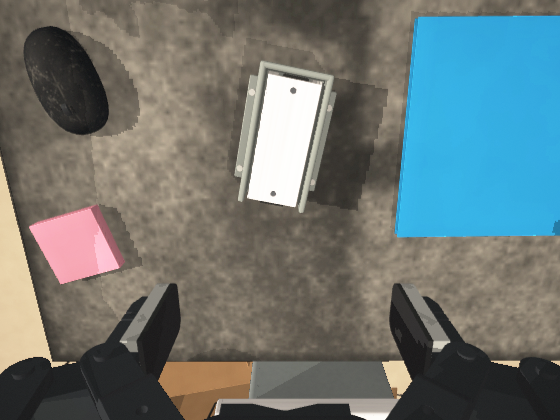

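The wrist view shows the plate as a white rectangle centred at about (285,140). The rear wall is at the top (row 68) and the open front faces down (row 205), towards the robot. I'll refine the pose from this view and measure the finger reach at 50 mm opening by a soft touch on bare desk. After that I'll close the gripper and press.

```bash
cat >> h.py <<'E'
def plate_rect(im,c,z=.044,roi=(200,380,40,300)):
    m=(im.min(2)>215).astype(np.uint8); k=np.zeros_like(m); k[roi[2]:roi[3],roi[0]:roi[1]]=1
    cs,_=cv2.findContours(m*k,0,1); ct=max(cs,key=cv2.contourArea)
    P=plane(c,ct[:,0],z)[:,:2]; r=cv2.minAreaRect((P*1000).astype(np.float32))
    b=cv2.boxPoints(r); e=[b[1]-b[0],b[2]-b[1]]; e=max(e,key=np.linalg.norm); e=e*np.sign(e[0])
    return np.array(r[0])/1000,np.degrees(np.arctan2(e[1],e[0])),sorted(r[1])
E
python3 - <<'E'
from h import *
cw=np.load("cw1.npy",allow_pickle=True).item(); im=cv2.imread("pics/w1.png")
ctr,yaw,sz=plate_rect(im,cw); print("w1",ctr,yaw,sz)
g=cv2.cvtColor(im,cv2.COLOR_BGR2GRAY)
S=[]
for x,y in((293,90),(273,194)):
    w=255.-g[y-5:y+6,x-5:x+6]; w[w<90]=0; yy,xx=np.mgrid[y-5:y+6,x-5:x+6]; S.append(((w*xx).sum()/w.sum(),(w*yy).sum()/w.sum()))
P=plane(cw,S,.044); d=P[0]-P[1]; print("screws",P,np.linalg.norm(d),np.degrees(np.arctan2(d[1],d[0])),P.mean(0))
print(robot.tip_reach)
# touch bare desk, opening 50 mm
robot.set_gripper(.05); print(robot.observe()["gripper_width"],robot.tip_reach)
robot.move_pose([.42,.06,.10],[180,0,0]); robot.pause(.2)
print(robot.observe()["ft_force"])
print(robot.line_to([.42,.06,.055],vel=.03,guard=2.5)); s=robot.observe();print(s["tool_pos"],s["ft_force"],s["time"])
robot.line_to([.42,.06,.12],vel=.15)
robot.set_gripper(0); s=robot.observe();print(s["gripper_width"],s["time"])
E
```

```text
w1 [0.53574207 0.06119969] -11.181853 [49.3377685546875, 120.39250183105469]
screws [[0.58395807 0.05154867 0.044     ]
 [0.48617756 0.07079288 0.044     ]] 0.09965624999659461 -11.134101503356446 [0.53506781 0.06117077 0.044     ]
0.0726
0.04986941756306722 0.0726
[ 0.68974522 -0.60228002 -0.64798628]
True
[0.41984222 0.06003299 0.06958873] [-0.95417474  0.00810206  7.34289216] 5.175
-0.0003265492756496194 6.2
```

```bash
cat >> h.py <<'E'
C=np.array([.5355,.0612]); YAW=-11.15; u=np.array([np.cos(np.radians(YAW)),np.sin(np.radians(YAW))])
def at(s,z): return [*(C+s*u),z]
def fz(n=4):
    v=[]
    for _ in range(n): robot.pause(.03); v.append(robot.observe()["ft_force"])
    return np.mean(v,0)
E
python3 - <<'E'
from h import *
robot.move_pose(at(0,.16),[180,0,YAW]); robot.line_to(at(0,.122),vel=.08); robot.pause(.3)
b=fz(10); z=.122; print("bias",b); np.save("b.npy",b)
while z>.0955:
    z-=.001 if (z>.1166 or f<4) else .0004
    robot.line_to(at(0,z),vel=.02); f=(fz(3)-b)[2]; print(round(z,4),round(robot.observe()["tool_pos"][2],4),round(f,2))
    if f>8.5: break
print(robot.observe()["time"])
E
```

```text
bias [-0.22601308  0.04629283  0.04399412]
0.121 0.121 0.69
0.12 0.12 -0.19
0.119 0.119 -0.42
0.118 0.118 -0.71
0.117 0.117 -0.02
0.116 0.116 0.16
0.115 0.115 0.18
0.114 0.114 0.69
0.113 0.113 1.24
0.112 0.112 1.46
0.111 0.111 1.04
0.11 0.11 1.65
0.109 0.109 1.76
0.108 0.1082 3.93
0.107 0.1075 7.81
0.1066 0.1072 8.98
18.025
```

```bash
python3 - <<'E'
from h import *
b=np.load("b.npy"); z=.1064
robot.line_to(at(0,z),vel=.02)
for s in(-.011,-.022,-.033,-.044):
    robot.line_to(at(s,z),vel=.03); f=fz(3)-b; print(s,round(z,4),f.round(2),robot.observe()["tool_pos"].round(4))
    if f[2]>11.5: z+=.0003
    if f[2]<8.5: z-=.0003
robot.line_to(at(-.044,.125),vel=.05); robot.move_pose(at(-.06,.30),[180,0,YAW])
cw=robot.get_calibration("wrist"); im=robot.grab_frame("wrist"); cv2.imwrite("pics/w2.png",im)
np.save("cw2.npy",cw,allow_pickle=True)
p,y,sz=plate_rect(im,cw,roi=(150,430,20,400)); print(p,y,sz,"shift",(p-C)@u,(p-C)@[-u[1],u[0]],robot.observe()["time"])
E
```

```text
-0.011 0.1064 [-0.15 -0.15  8.07] [0.5254 0.0633 0.1073]
-0.022 0.1061 [ 0.23 -0.3   9.02] [0.5148 0.0653 0.1072]
-0.033 0.1061 [ 0.81 -0.1   8.83] [0.504  0.0675 0.1071]
-0.044 0.1061 [0.19 0.3  9.18] [0.4931 0.0696 0.1071]
[0.51172144 0.06592841] -11.1934 [49.35605239868164, 157.04141235351562] shift -0.024244097754680068 4.08969484326201e-05 22.05
```

View pics/w2.png

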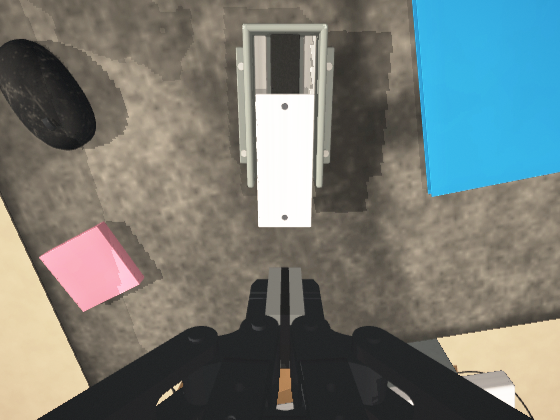

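The plate has slid out parallel to the tray. Its screw marks are at (285,106) and (285,217), and it sticks out about 39 mm (front edge at row 227). Next I'll grip the protruding end across its width and lift slightly.

```bash
python3 - <<'E'
from h import *
cw=np.load("cw2.npy",allow_pickle=True).item()
P=plane(cw,[(284.7,106),(284.7,217)],.044); p=P.mean(0)[:2]; n=np.array([-u[1],u[0]])
print(P,"shift",(p-C)@u,(p-C)@n)
im=cv2.imread("pics/w2.png"); h=cv2.cvtColor(im,cv2.COLOR_BGR2HSV)
robot.set_gripper(.062)
robot.move_pose(at(-.086,.15),[180,0,YAW]); robot.line_to(at(-.086,.109),vel=.06); robot.pause(.2)
print(robot.observe()["tool_pos"]); b=fz(5)
robot.set_gripper(.04); s=robot.observe(); print(s["gripper_width"],s["gripper_force"],s["tool_pos"],s["ft_force"]-b)
robot.line_to(at(-.088,.18),vel=.06)
s=robot.observe(); print(s["gripper_width"],s["gripper_force"],s["time"])
cv2.imwrite("pics/s3.png",robot.grab_frame("scene")[120:320,180:420].repeat(3,0).repeat(3,1))
cw=robot.get_calibration("wrist"); np.save("cw3.npy",cw,allow_pickle=True); cv2.imwrite("pics/w3.png",robot.grab_frame("wrist"))
E
```

```text
[[0.54146288 0.0595891  0.044     ]
 [0.44345063 0.0788675  0.044     ]] shift -0.04378327333608074 -0.00044686813890840345
[0.45138273 0.07781517 0.10940276]
0.0473292549879602 61.47253632545471 [0.45117346 0.07782939 0.10906301] [-1.05768259 -0.03674206  0.16583047]
0.0473928566199079 61.633561849594116 26.1167
```

View pics/s3.png

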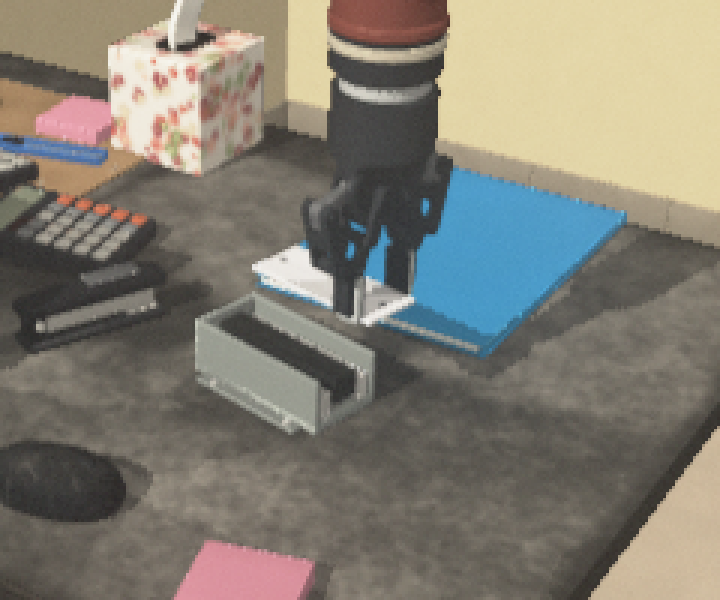

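View pics/w3.png

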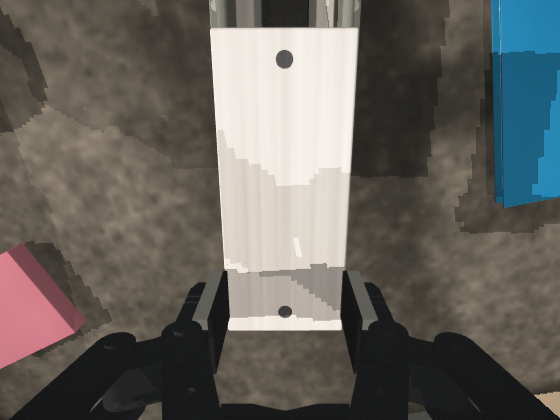

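The plate is held at its end and is clear of the tray. Its corners in the wrist view are about (211,28), (357,28), (229,330) and (341,330). I'll work out the tilt from these.

```bash
python3 - <<'E'
from h import *
cw=np.load("cw3.npy",allow_pickle=True).item()
o,d=ray(cw,[(211,28),(357.5,28),(228.5,330),(341.5,330),(284.5,59),(284.5,311.5)])
for a in(0,2):
    dd=d[a]/-d[a][2]; ee=d[a+1]/-d[a+1][2]; h=.05/np.linalg.norm(dd-ee); print((o+h*(dd+ee)/2).round(4))
print(robot.observe()["tool_pos"], np.linalg.norm(np.diff(plane(cw,[(284.5,59),(284.5,311.5)],.115),axis=0)))
E
```

```text
[0.5488 0.0583 0.1096]
[0.4299 0.0814 0.1113]
[0.44894702 0.07823548 0.17959405] 0.09895691763475746
```

```bash
python3 - <<'E'
from h import *
F=np.array([.5385,-.2204]); a=-1.1; v=np.array([np.cos(np.radians(a)),np.sin(np.radians(a))]); t=F-.042*v
robot.move_pose([*t,.18],[180,0,a]); robot.line_to([*t,.092],vel=.08); robot.pause(.3)
b=fz(4)
hit=robot.line_to([*t,.0805],vel=.01,guard=2.5); f=fz(3)-b; s=robot.observe()
print(hit,s["tool_pos"],f,s["gripper_width"],s["time"])
cv2.imwrite("pics/s4.png",robot.grab_frame("scene")[120:280,240:420].repeat(4,0).repeat(4,1)[:600,:720])
E
```

```text
True [ 0.49645635 -0.21954934  0.08116166] [-0.43808098  0.10686857  6.99471727] 0.04751329471107192 33.5833
```

View pics/s4.png

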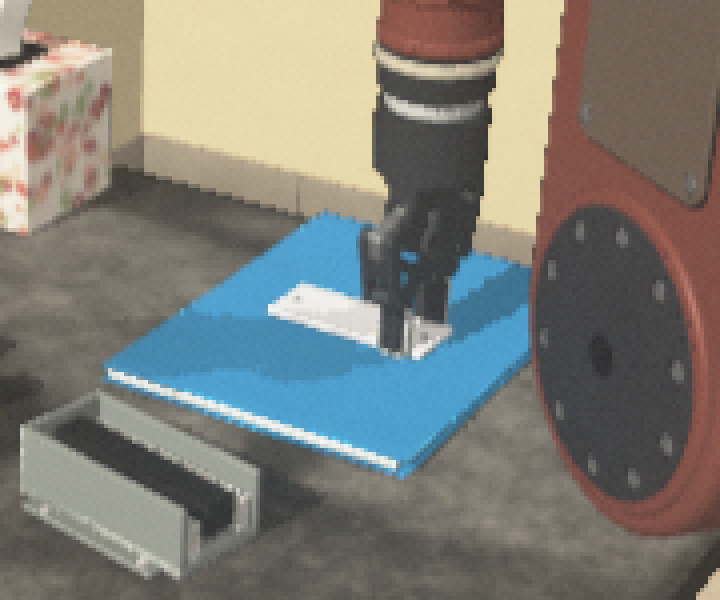

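The plate is lying flat in the middle of the folder, pressed at about 7 N. I'll ease the load, release, retreat and check.

```bash
python3 - <<'E'
from h import *
s=robot.observe(); p=s["tool_pos"].copy()
robot.line_to([p[0],p[1],p[2]+.0003],vel=.01)
robot.set_gripper(.062)
robot.line_to([p[0],p[1],.13],vel=.06)
robot.move_pose([.43,-.22,.33],[180,0,-1.1])
cw=robot.get_calibration("wrist"); im=robot.grab_frame("wrist"); cv2.imwrite("pics/w5.png",im)
h=cv2.cvtColor(im,cv2.COLOR_BGR2HSV)
print(plate_rect(im,cw,z=.016,roi=(150,430,20,330)),robot.observe()["time"],robot.observe()["ft_force"])
robot.goto_joints([-81.515,5.964,5.575,89.605,0,77.527])
t=robot.grab_frame("top"); cv2.imwrite("pics/t5.png",t); c=robot.get_calibration("top")
h=cv2.cvtColor(t,cv2.COLOR_BGR2HSV); m=((h[...,0]>90)&(h[...,0]<115)&(h[...,1]>150)&(h[...,2]>120)).astype(np.uint8)
cs,_=cv2.findContours(m,0,1); r=cv2.minAreaRect(max(cs,key=cv2.contourArea)); print(r,plane(c,[r[0]],.012),robot.observe()["time"])
E
```

```text
(array([ 0.52447491, -0.21994984]), np.float32(-1.081543), [49.00642013549805, 90.4434814453125]) 36.0583 [0.11442891 0.2796631  0.05592222]
((364.5, 209.5), (83.0, 113.0), 90.0) [[ 0.53853426 -0.22043926  0.012     ]] 37.6
```

View pics/t5.png

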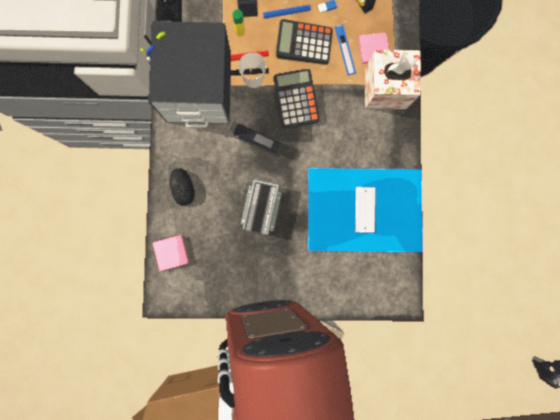

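View pics/w5.png

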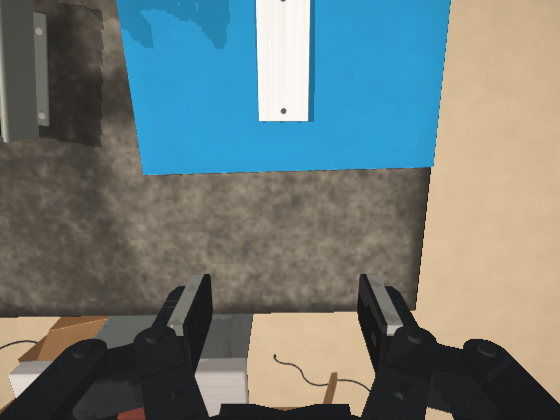

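The top view shows the plate flat at (365,210), in the middle of the folder. The folder hasn't moved (same centre and size in the mask), and the other things look to be where they were.

```bash
python3 -c "
from plant import robot
print(robot.job_done())"
```

```text
the job is handed in; nothing more can be done
None
```

The name plate was slid about 40 mm out of the tray at about 9 N, gripped by its free end and laid flat on the middle of the unmoved folder; the job was handed in at about 38 s.

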